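Slip the slide holder under the spring clip

ROBOT

A 7-joint arm with a two-finger parallel gripper is mounted at the origin on a cart in front of the work surface, level with it; the furniture and walls round the work are solid. World frame = base frame: x ahead of the robot, y to its left, z up, the work surface at z = 0. Lengths are in m, angles in rad, forces in N, time in s.
With the tool pointing down it reaches from about 0.375 to 0.925 m from the base axis. Payload 3.1 kg.
Tool frame: the origin (TCP) lies where the fingers leave the gripper's body, on its centre line; the fingertips stand 73 mm ahead of it and the grasp point (between the pads) lies 54 mm ahead of it; z points along the fingers, y is the direction in which the jaws open and shut (so a half turn about z gives the same grasp; the last joint's range is limited). The gripper opens to 85 mm and grips with 20 to 120 N. Pads are 22 mm wide; open, the fingers measure 114 mm over their backs; the gripper's body (76 mm by 85 mm) begins 54 mm behind the grasp point. The pads swing forward as they close: fully open they stand 13 mm farther back than shut.
Start: joints at [1.094, 0.383, 0.044, 1.598, -0.018, 1.161, -0.05], TCP at [0.24, -0.604, 0.304] pointing down, gripper open.
Joint ranges: [-2.61, 2.61], [-0.41, 2.15], [-1.48, 1.57], [0, 2.5], [-1.57, 4.71], [0.05, 1.97], [-2.85, 2.85]. Speed limits (rad/s): [2.79, 2.79, 3.14, 3.14, 3.14, 3.14, 3.14].

INTERFACE

Orientations are given as a unit quaternion [w, x, y, z].
In Python, from plant import get_obs, read_camera, camera_model, hand_in gives the robot as it stands.
- The arm moves only by the tool step_arm, never from a script. Its argument "moves" is a list of rows, each an object of numbers: "x", "y", "z": the shift along the world's x, y, z in mm; "twist": the turn about the world's z in degrees. A call has 1 to 20 rows; each row is the pose to reach, as a shift and turn from the pose commanded when the call began; what a row does not reach only later rows make up. A row lasts 1/10 s, in which the tool goes at most 50 mm and 8.59 degrees, less where a joint would pass 70% of its speed; a pose out of reach is approached as far as the arm can. A call with a gripper value outside its range is refused whole. "gripper" is the closure, from -1 (fully open) to 1 (shut), set as the call begins (left out, the last holds). The fingers move at their own pace and stop on an object; the grip force is fixed at half the most. Time passes only in rows, so rows that repeat a pose let the fingers close. It gives the time, the measured TCP pose, the force and the opening at its end, in the units of the state.
- get_obs(): the state, without advancing time (a new reading comes with each control period).
- read_camera(name): name is "scene" or "side" or "wrist"; returns the picture (384x512x3 uint8, red, green, blue); there is no depth.
- camera_model(name): a dict with "mtx" (3x3 intrinsics, pixels), "position" and "attitude" of the camera in the world. Camera axes: x right, y down, z forward; pixel columns grow to the right and rows downward; lengths in m; the calibration is good to about 2 mm. A picture is of the moment at which its call begins: read the wrist's pose just before it. camera_model takes no time and is no camera call; for the wrist camera it gives the pose at the moment of the call.
- hand_in(): hands the job in, once; it reports no verdict.
The state is a dict: "t": time; "qpos": joint angles; "joint_velocities": joint speeds; "effort": joint torques, N m; "eef_pos": TCP position; "tcp_rot": TCP orientation; "ft_force": force on the tool from outside, world axes, zero at the start; "torque": the same for the moment, N m; "opening": finger opening in m.
Only numpy, scipy, OpenCV 4.12 (cv2) and the standard library are available. Lean on these libraries where they do the work, as an engineer would, in place of code of your own. Each camera call takes 0.05 s, during which the arm holds its last target.

TASK

Hold the spring clip of the metal stage open by pressing its long flat tail down with one fingertip, and keep it held while the other fingertip pushes the slide holder along its channel, under the raised nose, until it rests against the end stop. Then let the tail up so that the nose clamps the holder, and move clear. Only press and push: do not lift or tip the holder, and leave the other things on the worktop where they are.

Things in the scene. Friction and masses are not known exactly. Their poses are not given: they have to be found in the camera images.
- stage: Low fixed aluminium stage, 240 (x) x 84 (y) mm, its flat bed 18 mm above the worktop. Origin under its centre at worktop height, z up. A channel 46 mm wide runs along its x axis at y = 0 between rails 5 mm high; the holder is pushed along +x.
- stop (a point): Middle of the face of the end stop, a block across the channel at the stage's +x end (x = 95 mm), 13 mm high above the bed.
- hinge (a point): Point on the clip's hinge pin, which runs parallel to the stage's x at y = 36 mm, 13 mm above the bed; the pin is 8 mm thick, its two posts (x = -109 and 83 mm) end 19 mm above the bed.
- clip (a joint): Sprung steel rocker: tail (long press plate) at +y, nose over the channel. Rad: 0 closed (nose 1 mm above the bed, blocking the channel), grows as the tail is pressed, hard stop 0.45. The nose clears the holder from about 0.30; 0.35 to 0.45 is well open. About 2 N at the tail starts it, 7 N holds it fully down. Let go on the holder it stays near 0.21.
- press_pad (a point): Point on the top of the tail, a flat steel press plate 130 mm long (stage x from -105 to +25 mm) and 40 mm wide (y about 40 to 80 mm), half beside the stage's edge; this point is at x = -40, y = 63 to 64 mm. Here the top is 40 mm above the worktop at rest, tilted up 0.42 rad outwards (outer edge 47 mm); fully down it is level, 28 mm above the worktop (10 mm above the bed, 13 mm below the top of the holder's lip).
- nose (a point): Middle of the underside of the clip's nose (14 mm along x, 10 mm along y, upright faces), at x = 63 mm, y = 0 in the stage's frame.
- holder: Grey slide holder: plate 76 (x) x 42 (y) x 8 mm with a glass slide in it, lying in the channel, x along the stage's x. Origin at the centre of its underside. An upright lip at its rear (-x) end, 6 mm thick, 42 mm wide, stands 23 mm above the bed: push there. It starts 49 to 79 mm short of home; at home its origin is at x = 57 mm in the stage's frame. 0.05 to 0.1 kg.
- push_face (a point): Middle of the rear face of the holder's lip, 38 mm behind the holder's origin and 11.5 mm above the bed; pushed along +x of the stage. At home it is at x = 19 mm in the stage's frame.
- dropper: Bystander, to be left alone: small white dropper bottle, 27x26x74 mm; origin at the centre of its underside.
- stain_bottle: Bystander, to be left alone: brown bottle with black cap, 45 mm across, 90 mm tall; origin at the centre of its underside.
- cup_low: Bystander, to be left alone: screw-cap specimen cup with a pale lid, 52 mm across, 64 mm tall; origin at the centre of its underside.
- cup_red: Bystander, to be left alone: screw-cap specimen cup with a red lid, 52 mm across, 64 mm tall; origin at the centre of its underside.
- forceps: Bystander, to be left alone: steel forceps lying flat, 122x14x6 mm, long axis x; origin at the centre of its underside.
- slide_box: Bystander, to be left alone: closed flat box for slides, 92x170x39 mm; origin at the centre of its underside.
- tumbler: Bystander, to be left alone: steel tumbler, 63 mm across, 81 mm tall; origin at the centre of its underside.
Not all that is in view belongs to the job. Several things have the shape of the holder; the one meant has the colours described above.

How it is judged:
On the way, in this order (a step that is already met when the one before it is completed fails the run):
1. a fingertip holds the clip open while the holder is still short of the nose (value of joint clip above 0.28 rad and contact force between the fingers and stage above 1 N and x of holder in the frame of stage below 0.018 m), for 0.2 s.
2. the holder has been pushed home against the end stop with the clip still held open by the robot (x of holder in the frame of stage between 0.053 and 0.06 m and y of holder in the frame of stage between -0.004 and 0.004 m and value of joint clip above 0.26 rad and contact force between the fingers and stage above 1 N), for 0.1 s.
At the end, for the whole second after the job is handed in: The holder lies flat and at rest in the channel with its front within 4 mm of the end stop, and the released clip clamps it (clip angle between 0.15 and 0.27 rad) (x of holder in the frame of stage between 0.053 and 0.06 m and y of holder in the frame of stage between -0.004 and 0.004 m and value of joint clip between 0.15 and 0.27 rad and angle between holder's own z axis and vertical below 0.05 rad and linear speed of holder below 0.01 m/s and height (world z) of holder below 0.021 m); the robot touches nothing.
It fails at once if the holder is lifted or tipped (height (world z) of holder above 0.026 m or angle between holder's own z axis and vertical above 0.2 rad).
It fails at once if a bystander is moved by more than 20 mm (distance of any of dropper, stain_bottle, cup_low, cup_red, forceps, slide_box, tumbler from where it was at the start of the episode above 0.02 m).
It also fails if it takes over 48 s, if anything falls off the work surface, if the arm or the gripper's body presses on something with over 40 N, if the wrist force passes 120 N, or if a joint passes its speed limit or range.

## Working session

There is one attempt and no reset: what is moved stays moved. The work goes in short steps, Python scripts to look and compute and a tool call to move; the robot and the scene stay as the last step left them, time stands still between calls to the robot, and variables do not carry over. Pictures are saved under pics/ and viewed, and the job is handed in when it is done.

Besides the shell and the picture viewer there is one more tool, called after ">>>" by a JSON object that holds its "name" and its "arguments", one argument or row to a line. step_arm: Moves the arm, as the interface text tells. Its arguments: {"type":"object","properties":{"moves":{"type":"array"},"gripper":{"type":"number"}},"required":["moves"]}

```bash
mkdir -p pics; ls
python3 - <<'E'
from plant import *
import cv2
o=get_obs();print(o)
for n in ["scene","side","wrist"]:
    im=read_camera(n);cv2.imwrite(f"pics/{n}0.png",im[:,:,::-1]);m=camera_model(n);print(n,m)
E
```

```text
pics
{'t': 0.0, 'qpos': array([ 1.09419747,  0.38385465,  0.0438432 ,  1.59962836, -0.01786035,
        1.16120895, -0.04992583]), 'joint_velocities': array([ 7.34977268e-05, -2.34607001e-04,  4.19206220e-04, -1.00380645e-03,
       -1.52937796e-04,  1.55607604e-03,  6.06749662e-04]), 'effort': array([-6.04048673e-04, -4.33463824e+01,  1.02425538e+00, -2.49516642e+01,
        1.05968892e-02,  1.12723536e-02,  8.38279760e-06]), 'eef_pos': array([ 0.24007411, -0.60320289,  0.30244918]), 'tcp_rot': array([-1.30868884e-03,  9.82110906e-01,  1.88298532e-01, -3.45642847e-04]), 'ft_force': array([-0.68930067, -0.29807082,  0.10553931]), 'torque': array([-0.01118144,  0.01061055, -0.00936277]), 'opening': 0.08546741935745748}
scene {'mtx': array([[495.88024135,   0.        , 266.28820821],
       [  0.        , 495.88024135, 194.37040984],
       [  0.        ,   0.        ,   1.        ]]), 'position': array([-0.41130604,  0.54251176,  0.71037312]), 'attitude': array([ 0.22980289, -0.41235309,  0.76068829, -0.44554336])}
side {'mtx': array([[471.85903223,   0.        , 250.05101955],
       [  0.        , 471.85903223, 197.80284   ],
       [  0.        ,   0.        ,   1.        ]]), 'position': array([0.37822826, 0.86723974, 0.66055845]), 'attitude': array([ 0.0374204 , -0.04332497,  0.87106369, -0.48782242])}
wrist {'mtx': array([[267.30279112,   0.        , 257.29373331],
       [  0.        , 267.30279112, 192.50032025],
       [  0.        ,   0.        ,   1.        ]]), 'position': array([ 0.31461786, -0.57359599,  0.37154584]), 'attitude': array([ 0.1307474 ,  0.81728972, -0.55397409, -0.08975158])}
```

View pics/scene0.png

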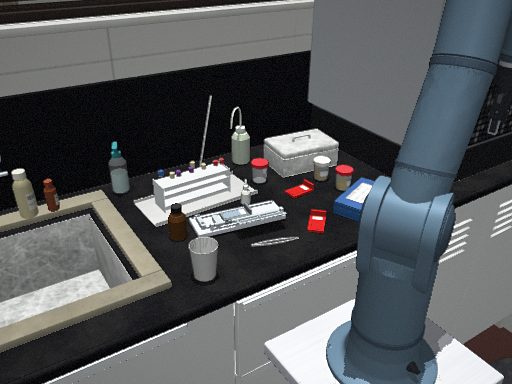

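View pics/side0.png

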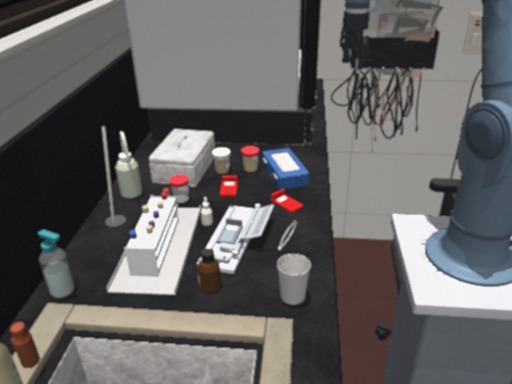

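View pics/wrist0.png

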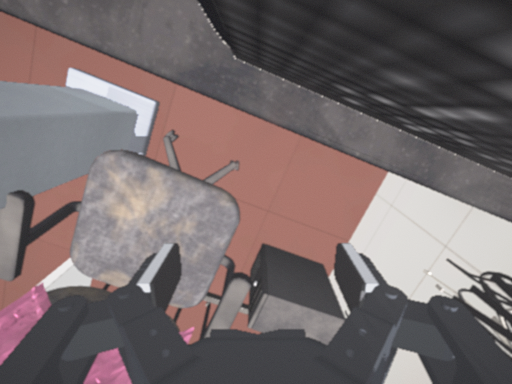

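The stage is at about (238,217) in scene and (240,235) in side. Two red holder shapes lie at scene (299,188) and (316,220), and side (229,185) and (287,201). The grey one is in the stage channel. Next I'll take close crops.

Run:
```python
import cv2
a=cv2.imread("pics/scene0.png")[190:245,175:300];cv2.imwrite("pics/sc1.png",cv2.resize(a,None,fx=6,fy=6,interpolation=cv2.INTER_CUBIC))
a=cv2.imread("pics/side0.png")[190:280,190:290];cv2.imwrite("pics/sd1.png",cv2.resize(a,None,fx=6,fy=6,interpolation=cv2.INTER_CUBIC))
```

```text
(no output)
```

View pics/sc1.png

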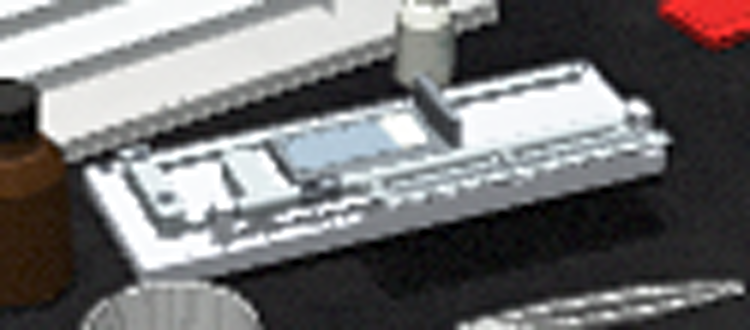

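View pics/sd1.png

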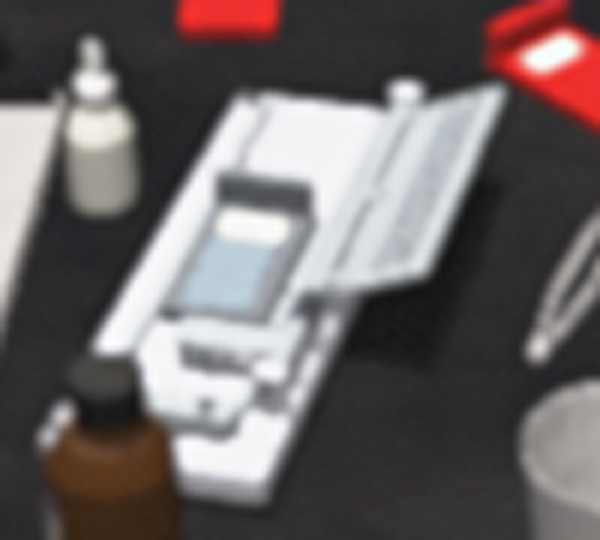

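```bash
cat > h.py <<'E'
import numpy as np
from scipy.spatial.transform import Rotation as R
def ray(m,u,v,z):
    q=m["attitude"];r=R.from_quat([q[1],q[2],q[3],q[0]])
    d=r.apply(np.linalg.solve(m["mtx"],[u,v,1]));p=m["position"];return p+d*(z-p[2])/d[2]
def proj(m,P):
    q=m["attitude"];r=R.from_quat([q[1],q[2],q[3],q[0]])
    c=r.inv().apply(np.atleast_2d(P)-m["position"]);c=c@m["mtx"].T;return c[:,:2]/c[:,2:]
E
python3 - <<'E'
from h import *;from plant import *
s=camera_model("scene");d=camera_model("side")
f=lambda m,c,o,z:print(np.round(ray(m,c[0]/6-.4+o[0],c[1]/6-.4+o[1],z),4))
print("scene: -x-y, +x+y, +x-y")
for c in [(587,65),(140,272),(88,170)]: f(s,c,(175,190),.018)
print("side: -x-y,+x+y")
for c in [(240,95),(268,490)]: f(d,c,(190,190),.018)
print("lip top scene l/r (z .041), side l/r rear top")
for c in [(418,77),(460,115)]: f(s,c,(175,190),.041)
for c in [(222,175),(312,185)]: f(d,c,(190,190),.041)
print("tail outer edge side, z .047")
for c in [(505,88),(428,277)]: f(d,c,(190,190),.047)
E
```

```text
scene: -x-y, +x+y, +x-y
[ 0.5501 -0.133   0.018 ]
[0.5093 0.1154 0.018 ]
[0.5902 0.0992 0.018 ]
side: -x-y,+x+y
[ 0.5586 -0.1354  0.018 ]
[0.5106 0.1179 0.018 ]
lip top scene l/r (z .041), side l/r rear top
[ 0.5489 -0.0417  0.041 ]
[ 0.5121 -0.0403  0.041 ]
[ 0.5504 -0.0409  0.041 ]
[ 0.5143 -0.0367  0.041 ]
tail outer edge side, z .047
[ 0.4437 -0.1036  0.047 ]
[0.4628 0.0283 0.047 ]
```

Rough pose: stage centre ≈ (0.533,-0.009), yaw ≈ 81.5°, holder lip rear at stage x ≈ -32 mm. Sizes agree (diagonal 253 against 254 mm). The grey holder in the channel (scene crop (400,140)) is the one I want, not the red look-alikes. I'll move to a hover for a close look.

>>> {"name": "step_arm", "arguments": {
  "moves": [
    {"x": 20,"y": 40,"z": 0,"twist": 5},
    {"x": 40,"y": 80,"z": 0,"twist": 10},
    {"x": 60,"y": 125,"z": 0,"twist": 15},
    {"x": 80,"y": 170,"z": 0,"twist": 20},
    {"x": 100,"y": 215,"z": 0,"twist": 25},
    {"x": 120,"y": 260,"z": 0,"twist": 30},
    {"x": 140,"y": 305,"z": 0,"twist": 35},
    {"x": 160,"y": 350,"z": 0,"twist": 40},
    {"x": 180,"y": 395,"z": 0,"twist": 45},
    {"x": 200,"y": 435,"z": 0,"twist": 50},
    {"x": 220,"y": 475,"z": 0,"twist": 55},
    {"x": 240,"y": 510,"z": 0,"twist": 60},
    {"x": 250,"y": 540,"z": 0,"twist": 60},
    {"x": 250,"y": 540,"z": 0,"twist": 60},
    {"x": 250,"y": 540,"z": 0,"twist": 60}
  ],
  "gripper": -0.3
}}

```text
t: 1.65
eef_pos: [0.4902, -0.0632, 0.3036]
tcp_rot: [-0.0, 0.756, 0.655, -0.0]
ft_force: [0.2, -0.4, -0.2]
opening: 0.0555
```

Run:
```python
from plant import *
import cv2,pickle
o=get_obs();print(o['t'],o['eef_pos'],o['tcp_rot'],o['opening'],o['qpos'],o['ft_force'])
m=camera_model("wrist");im=read_camera("wrist");pickle.dump(m,open("w1.pkl","wb"));print(m)
cv2.imwrite("pics/w1.png",im[:,:,::-1])
cv2.imwrite("pics/w1b.png",cv2.resize(im[:,:,::-1],(800,600),interpolation=cv2.INTER_CUBIC))
```

```text
1.65 [ 0.49024496 -0.06315737  0.30356879] [-1.98175749e-04  7.55585954e-01  6.55049362e-01 -3.99935949e-04] 0.05551565615793041 [ 0.51171022  0.11993886 -0.49460346  1.94312862  0.0642259   1.09448725
 -0.1517159 ] [ 0.2191262  -0.44650675 -0.1759181 ]
{'mtx': array([[267.30279112,   0.        , 257.29373331],
       [  0.        , 267.30279112, 192.50032025],
       [  0.        ,   0.        ,   1.        ]]), 'position': array([0.50139367, 0.01662264, 0.37233303]), 'attitude': array([ 0.15840639,  0.98481982, -0.07002673, -0.01155875])}
```

View pics/w1b.png

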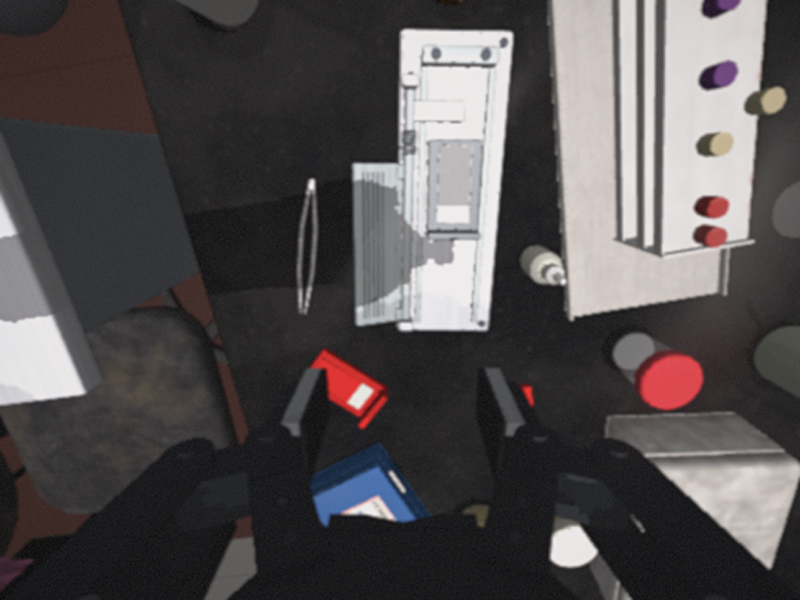

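The wrist view shows the stage with corners near (402,30), (512,32), (489,329) and (399,330). The tail plate is on the left at x 355–400, and the grey holder's lip is at about (455,235). I'll zoom in to measure.

Run:
```python
import cv2
a=cv2.imread("pics/w1.png")[15:115,220:335];cv2.imwrite("pics/w1c.png",cv2.resize(a,None,fx=6,fy=6,interpolation=cv2.INTER_CUBIC))
a=cv2.imread("pics/w1.png")[115:215,220:335];cv2.imwrite("pics/w1d.png",cv2.resize(a,None,fx=6,fy=6,interpolation=cv2.INTER_CUBIC))
```

```text
(no output)
```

View pics/w1c.png

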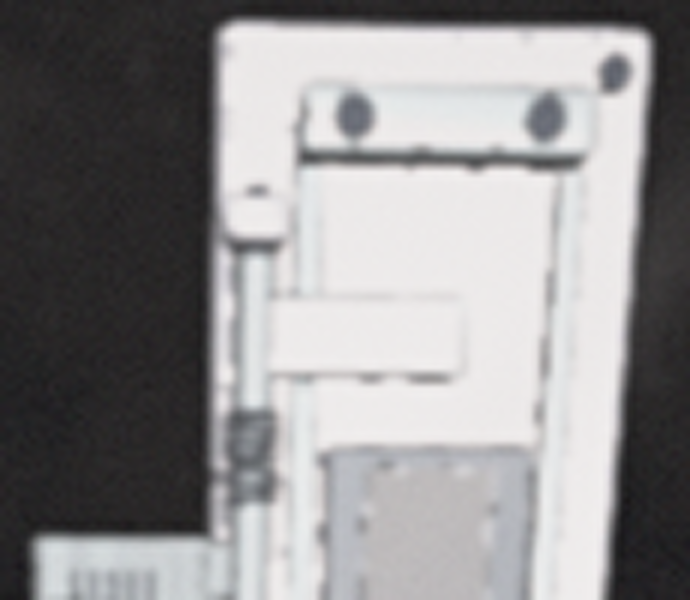

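View pics/w1d.png

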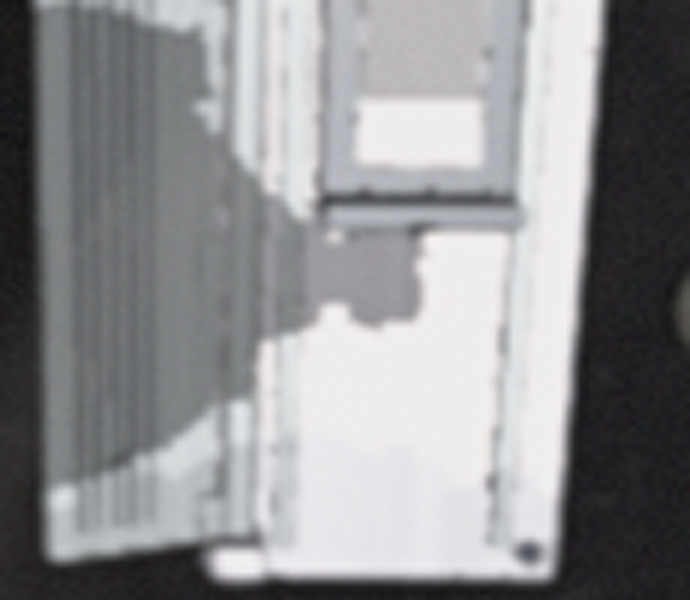

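```bash
cat > meas.py <<'E'
from h import *;import pickle
m=pickle.load(open("w1.pkl","rb"))
def P(c,oy,z): return ray(m,c[0]/6-.42+220,c[1]/6-.42+oy,z)
TL=P((216,22),15,.018);TR=P((653,27),15,.018);BR=P((554,579),115,.018)
print(TL,TR,BR,np.linalg.norm(TL-TR),np.linalg.norm(TR-BR))
d=TR-BR;yaw=np.arctan2(d[1],d[0]);d2=TL-TR;print(np.degrees(yaw),np.degrees(np.arctan2(d2[1],d2[0]))-90)
C=(TL+BR)/2
print("C",C)
ex=np.array([np.cos(yaw),np.sin(yaw),0]);ey=np.array([-ex[1],ex[0],0])
f=lambda p:(round((p-C)@ex*1000,1),round((p-C)@ey*1000,1))
for n,c,o,z in [("lipL",(325,228),115,.041),("lipR",(520,228),115,.041),("frL",(330,447),15,.026),("frR",(530,449),15,.026),("tail+",(36,540),15,.047),("tail-",(48,563),115,.047),("stopL",(302,160),15,.018),("stoptopR",(588,152),15,.031),("stopL",(305,152),15,.031),("noseR",(465,375),15,.024),("postR-",(268,578),115,.037)]: print(n,f(P(c,o,z)))
E
python3 meas.py
```

```text
[0.51251764 0.10975391 0.018     ] [0.59527621 0.09706537 0.018     ] [ 0.55790909 -0.13790643  0.018     ] 0.08372562966472123 0.23792446474658546
80.96402613202565 81.28329320476374
C [ 0.53521336 -0.01407626  0.018     ]
lipL (np.float64(-31.8), np.float64(17.1))
lipR (np.float64(-31.2), np.float64(-23.4))
frL (np.float64(42.7), np.float64(17.8))
frR (np.float64(43.0), np.float64(-22.6))
tail+ (np.float64(24.0), np.float64(75.1))
tail- (np.float64(-105.0), np.float64(75.2))
stopL (np.float64(95.6), np.float64(24.7))
stoptopR (np.float64(95.1), np.float64(-28.7))
stopL (np.float64(94.3), np.float64(24.7))
noseR (np.float64(56.7), np.float64(-8.9))
postR- (np.float64(-111.8), np.float64(26.9))
```

The stage frame checks out: 84 × 238 mm, tail x from -105 to 24, stop at 95, nose edge at 57, and the holder 75 mm long. The holder is at x ≈ 5.5 mm and the yaw is 81.1°. Next I'll go above the start point (stage x -50, y 33).

>>> {"name": "step_arm", "arguments": {
  "moves": [
    {"x": 5,"y": 5,"z": -30,"twist": -0.7},
    {"x": 5,"y": 5,"z": -70,"twist": -0.7},
    {"x": 5,"y": 5,"z": -110,"twist": -0.7},
    {"x": 5,"y": 5,"z": -140,"twist": -0.7},
    {"x": 5,"y": 5,"z": -155,"twist": -0.7},
    {"x": 5,"y": 5,"z": -155,"twist": -0.7},
    {"x": 5,"y": 5,"z": -155,"twist": -0.7}
  ]
}}

```text
t: 2.4
eef_pos: [0.4961, -0.0598, 0.1497]
tcp_rot: [0.001, 0.761, 0.649, 0.0]
ft_force: [-0.4, -0.4, 0.7]
opening: 0.0553
```

```bash
cat > look.py <<'E'
from plant import *
import cv2,sys,pickle
from h import *
from meas import C,ex,ey
t=sys.argv[1]
o=get_obs();p=o['eef_pos'];print(o['t'],p,o['tcp_rot'].round(3),o['opening'],o['ft_force'].round(2),o['torque'].round(2))
print("stage xy mm",(p-C)@ex*1000,(p-C)@ey*1000)
m=camera_model("wrist");pickle.dump(m,open(f"m{t}.pkl","wb"))
im=read_camera("wrist");cv2.imwrite(f"pics/w{t}.png",cv2.resize(im[:,:,::-1],(800,600),interpolation=cv2.INTER_CUBIC))
im=read_camera("side");cv2.imwrite(f"pics/s{t}.png",cv2.resize(im[150:280,170:330,::-1],None,fx=5,fy=5,interpolation=cv2.INTER_CUBIC)[:600])
E
python3 look.py 2 | tail -3
```

```text
postR- (np.float64(-111.8), np.float64(26.9))
2.4 [ 0.49605497 -0.05977228  0.1497057 ] [0.001 0.761 0.649 0.   ] 0.05532823017461534 [-0.38 -0.4   0.65] [ 0.05 -0.06 -0.04]
stage xy mm -51.27893018881957 31.49566980141188
```

View pics/w2.png

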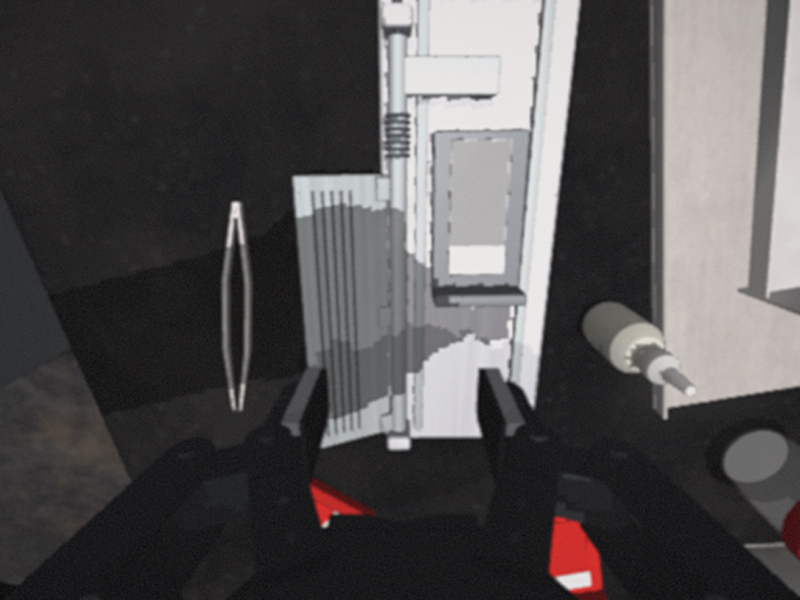

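View pics/s2.png

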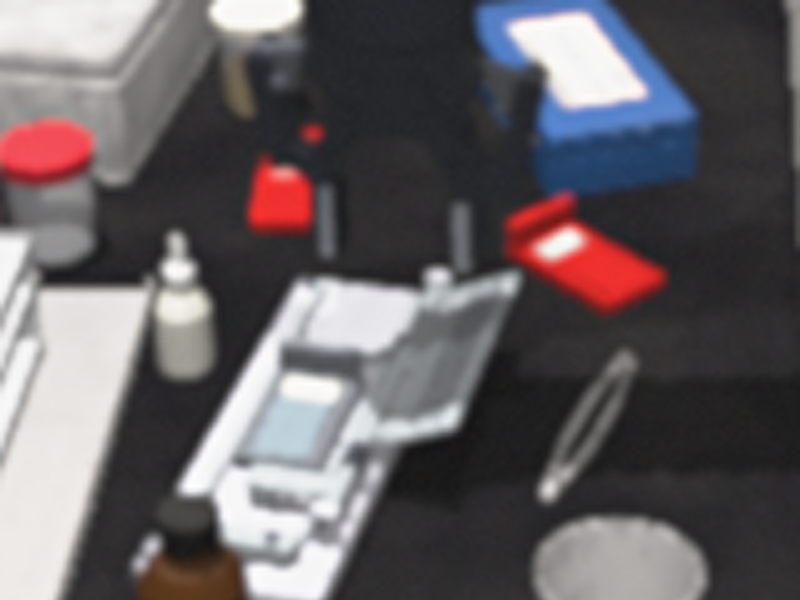

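```bash
python3 - <<'E' | tail -12
from meas import *
from plant import *
d=camera_model("side");m2=pickle.load(open("m2.pkl","rb"))
for c,y in [((328,260),0),((463,272),0)]:
  for z in (.075,.08,.085,.09):
    print(z,f(ray(d,c[0]/5+170-.4,c[1]/5+150-.4,z)))
s=512/800
for n,c,z in [("pin top",(399,250),.034),("pin low",(399,400),.034),("lipL",(433,303),.041),("lipR",(526,303),.041)]:
    print(n,f(ray(m2,c[0]*s-.18,c[1]*s-.18,z)))
E
```

```text
0.075 (np.float64(-50.0), np.float64(-4.6))
0.08 (np.float64(-42.3), np.float64(-2.1))
0.085 (np.float64(-34.7), np.float64(0.5))
0.09 (np.float64(-27.0), np.float64(3.0))
0.075 (np.float64(-54.4), np.float64(59.8))
0.08 (np.float64(-46.7), np.float64(61.8))
0.085 (np.float64(-39.0), np.float64(63.8))
0.09 (np.float64(-31.4), np.float64(65.8))
pin top (np.float64(-7.6), np.float64(33.1))
pin low (np.float64(-84.2), np.float64(33.3))
lipL (np.float64(-30.3), np.float64(17.8))
lipR (np.float64(-30.3), np.float64(-23.9))
```

The pin sits at y ≈ 33.2 in my frame where it should be 36, so stage y needs +2.8. That makes the lip symmetric at ±21. The tool is therefore at true y ≈ 34.3, and the fingers straddle the pin as intended. The tips are about 70 mm ahead of the TCP. Now I'll press.

>>> {"name": "step_arm", "arguments": {
  "moves": [
    {"z": -10},
    {"z": -20},
    {"z": -28},
    {"z": -32},
    {"z": -35},
    {"z": -38},
    {"z": -40},
    {"z": -42},
    {"z": -42}
  ]
}}

```text
invalid input at $.moves[0]: expected keys x, y, z, twist
```

```bash
python3 look.py 3 | tail -2
```

```text
2.5 [ 0.49699199 -0.05942439  0.15076373] [0.002 0.761 0.649 0.001] 0.055394081535933275 [ 0.26 -0.72 -0.01] [-0.01 -0.01  0.01]
stage xy mm -50.78819627811684 30.62491440575979
```

View pics/s3.png

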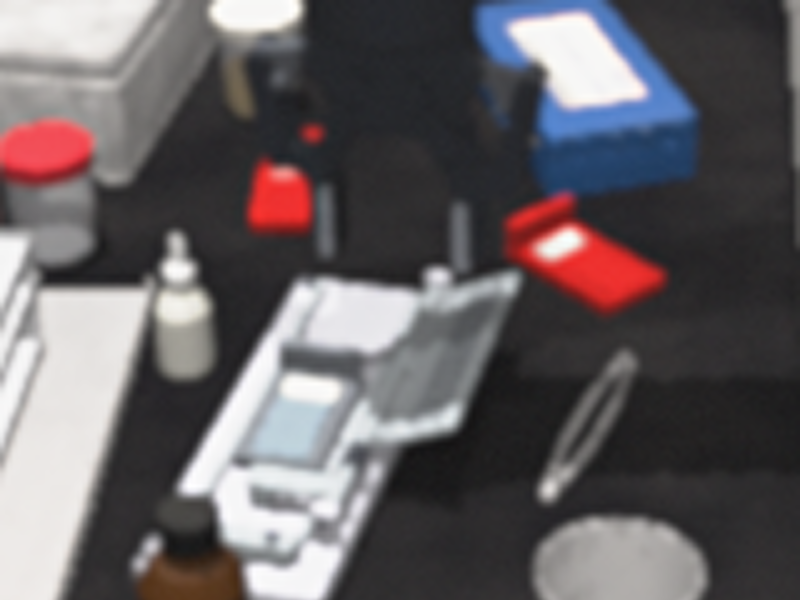

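View pics/w3.png

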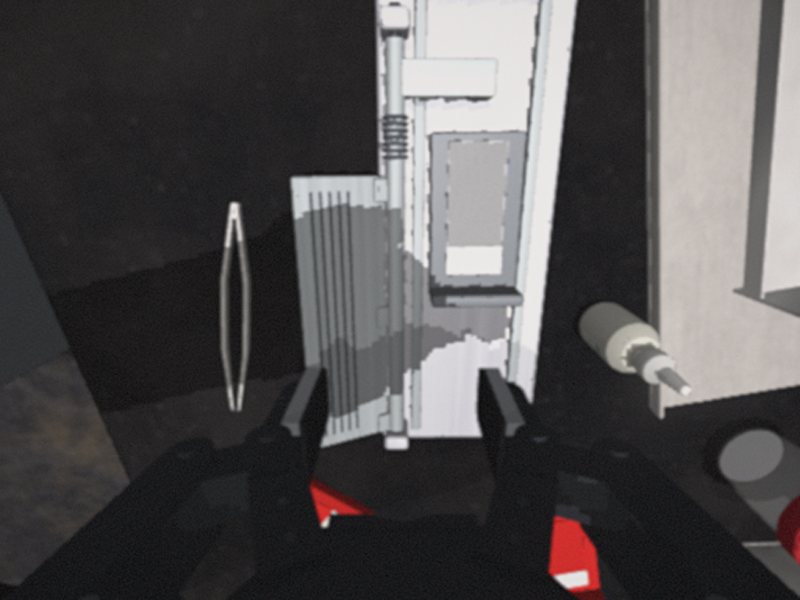

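The move was refused because every row needs all four keys, so nothing moved. I'll repeat it with full rows.

>>> {"name": "step_arm", "arguments": {
  "moves": [
    {"x": 0,"y": 0,"z": -10,"twist": 0},
    {"x": 0,"y": 0,"z": -20,"twist": 0},
    {"x": 0,"y": 0,"z": -28,"twist": 0},
    {"x": 0,"y": 0,"z": -32,"twist": 0},
    {"x": 0,"y": 0,"z": -35,"twist": 0},
    {"x": 0,"y": 0,"z": -38,"twist": 0},
    {"x": 0,"y": 0,"z": -40,"twist": 0},
    {"x": 0,"y": 0,"z": -42,"twist": 0},
    {"x": 0,"y": 0,"z": -42,"twist": 0}
  ]
}}

```text
t: 3.5
eef_pos: [0.4955, -0.0589, 0.107]
tcp_rot: [0.0, 0.76, 0.65, 0.0]
ft_force: [-1.3, -0.2, 3.9]
opening: 0.0556
```

```bash
python3 look.py 4 | tail -2
```

```text
3.5 [ 0.4955023  -0.05885918  0.10699263] [0.   0.76 0.65 0.  ] 0.05563867014586683 [-1.26 -0.15  3.85] [0.06 0.29 0.  ]
stage xy mm -50.463961577043335 32.18488120448797
```

View pics/s4.png

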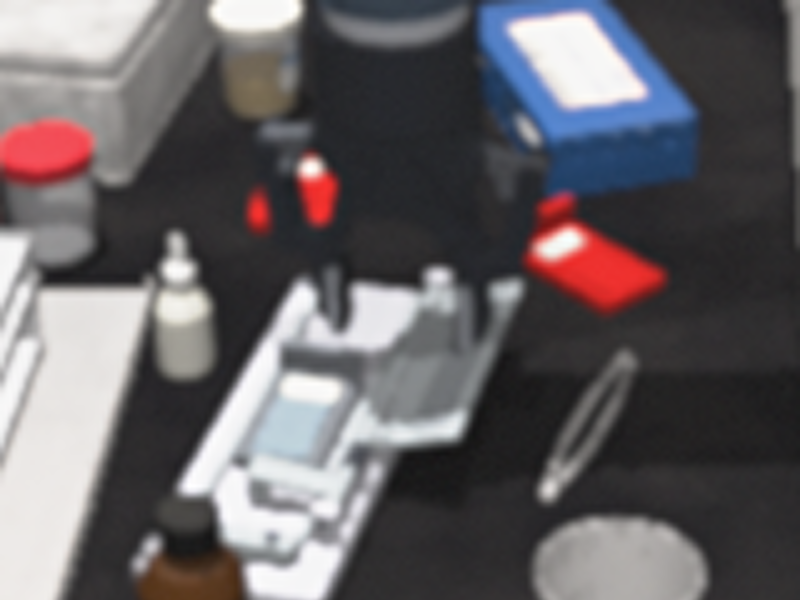

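View pics/w4.png

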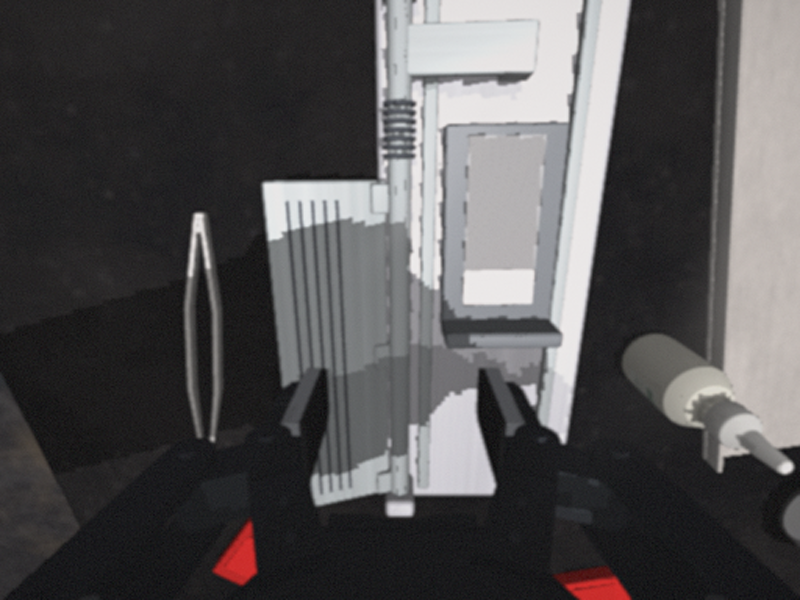

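The finger is pressing the tail (3.9 N) and the nose has started to lift. The second finger is behind the lip, in the channel. I'll press further.

>>> {"name": "step_arm", "arguments": {
  "moves": [
    {"x": 0,"y": 0,"z": -2,"twist": 0},
    {"x": 0,"y": 0,"z": -4,"twist": 0},
    {"x": 0,"y": 0,"z": -6,"twist": 0},
    {"x": 0,"y": 0,"z": -6,"twist": 0}
  ]
}}

```text
t: 4.0
eef_pos: [0.4951, -0.0588, 0.1006]
tcp_rot: [-0.0, 0.76, 0.65, -0.0]
ft_force: [-2.3, -0.0, 4.6]
opening: 0.0558
```

>>> {"name": "step_arm", "arguments": {
  "moves": [
    {"x": 0,"y": 0,"z": -1,"twist": 0},
    {"x": 0,"y": 0,"z": -2,"twist": 0},
    {"x": 0,"y": 0,"z": -2,"twist": 0}
  ]
}}

```text
t: 4.3
eef_pos: [0.4951, -0.0588, 0.0987]
tcp_rot: [-0.0, 0.76, 0.65, -0.0]
ft_force: [-2.3, -0.3, 5.6]
opening: 0.0556
```

```bash
python3 look.py 5 | tail -2
```

```text
4.3 [ 0.49511985 -0.05879482  0.09871924] [-0.    0.76  0.65 -0.  ] 0.05562564523283744 [-2.3  -0.29  5.62] [ 0.16  0.67 -0.  ]
stage xy mm -50.460464679772805 32.5726957540961
```

View pics/s5.png

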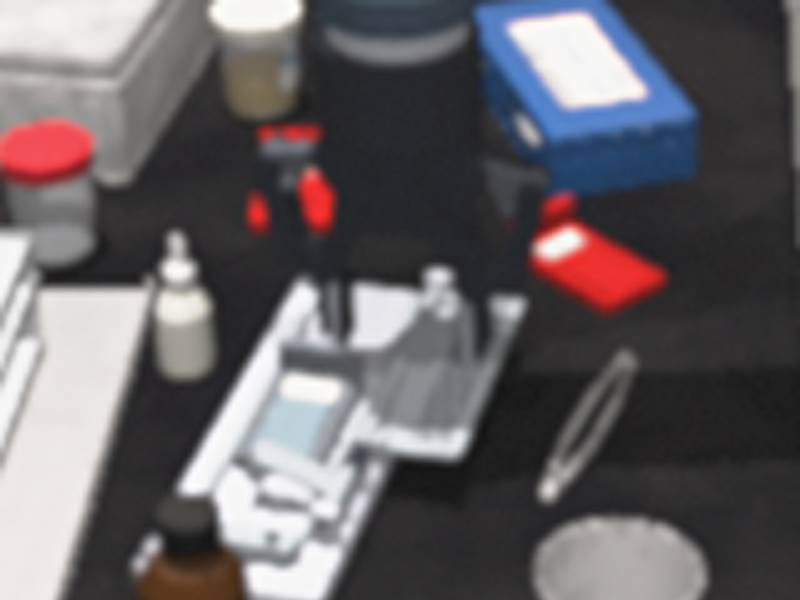

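View pics/w5.png

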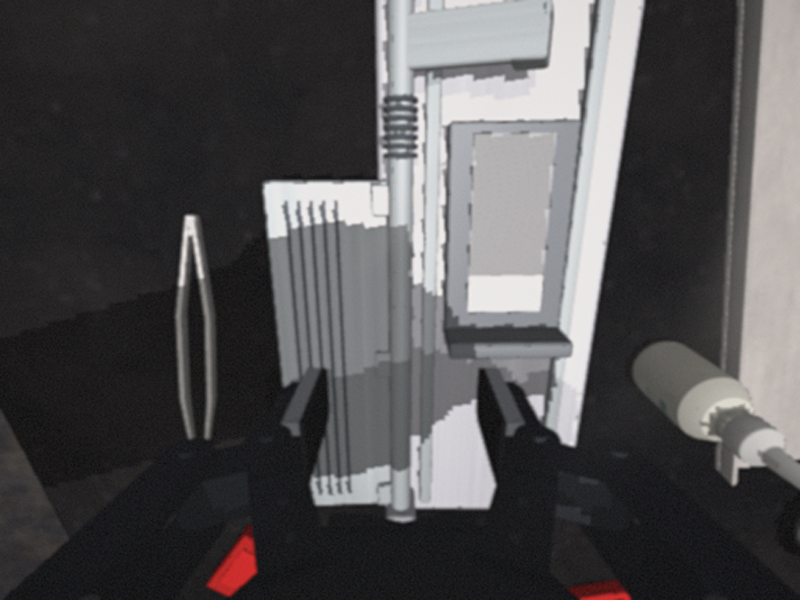

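>>> {"name": "step_arm", "arguments": {
  "moves": [
    {"x": 0,"y": 0,"z": -1,"twist": 0},
    {"x": 0,"y": 0,"z": -1.5,"twist": 0},
    {"x": 0,"y": 0,"z": -1.5,"twist": 0}
  ]
}}

```text
t: 4.7
eef_pos: [0.4951, -0.0588, 0.0973]
tcp_rot: [-0.0, 0.76, 0.649, -0.0]
ft_force: [-3.2, 1.0, 5.6]
opening: 0.0553
```

>>> {"name": "step_arm", "arguments": {
  "moves": [
    {"x": 0,"y": 0,"z": -1,"twist": 0},
    {"x": 0,"y": 0,"z": -1.5,"twist": 0},
    {"x": 0,"y": 0,"z": -1.5,"twist": 0}
  ]
}}

```text
t: 5.0
eef_pos: [0.4953, -0.0589, 0.0961]
tcp_rot: [-0.0, 0.76, 0.649, -0.0]
ft_force: [-2.3, 0.2, 7.0]
opening: 0.0554
```

>>> {"name": "step_arm", "arguments": {
  "moves": [
    {"x": 0,"y": 0,"z": -0.5,"twist": 0},
    {"x": 0,"y": 0,"z": -1,"twist": 0},
    {"x": 0,"y": 0,"z": -1,"twist": 0}
  ]
}}

```text
t: 5.3
eef_pos: [0.4954, -0.0588, 0.0958]
tcp_rot: [-0.0, 0.76, 0.649, -0.001]
ft_force: [-5.3, 1.9, 12.6]
opening: 0.0554
```

```bash
python3 look.py 6 | tail -2
```

```text
5.3 [ 0.49535798 -0.0588212   0.09582779] [-0.     0.76   0.649 -0.001] 0.05540477941405115 [-5.33  1.94 12.57] [0.24 1.34 0.01]
stage xy mm -50.449117187444756 32.333381957190944
```

View pics/w6.png

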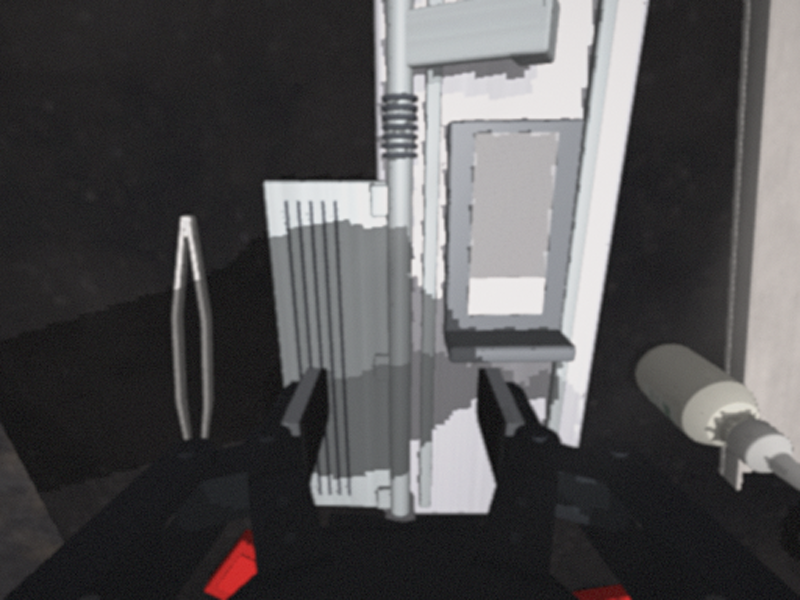

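View pics/s6.png

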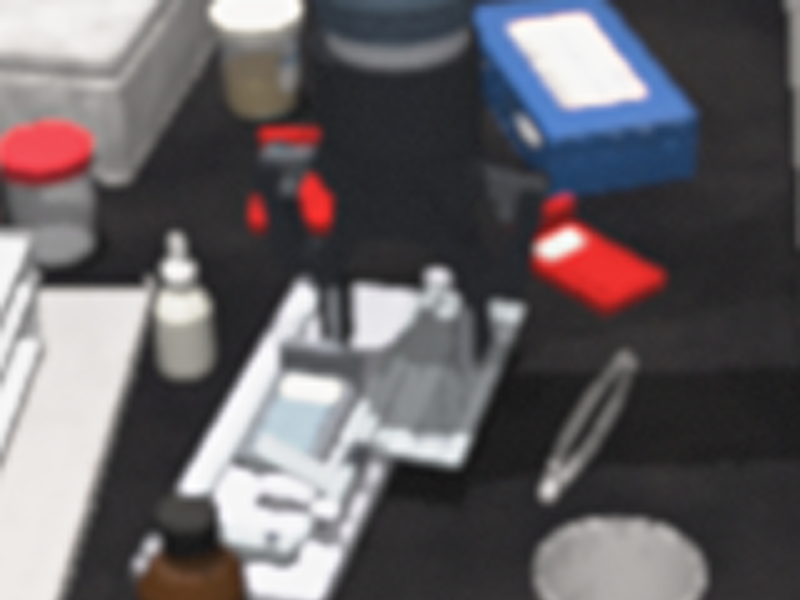

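The hard stop is reached (12.6 N, tail level, nose high). I'll back off 0.7 mm and push along the channel, direction (0.155, 0.988).

>>> {"name": "step_arm", "arguments": {
  "moves": [
    {"x": 0,"y": 0,"z": 0.7,"twist": 0},
    {"x": 0.6,"y": 4,"z": 0.7,"twist": 0},
    {"x": 1.2,"y": 8,"z": 0.7,"twist": 0},
    {"x": 1.7,"y": 11,"z": 0.7,"twist": 0},
    {"x": 2.2,"y": 14,"z": 0.7,"twist": 0},
    {"x": 2.7,"y": 17,"z": 0.7,"twist": 0},
    {"x": 3.1,"y": 20,"z": 0.7,"twist": 0},
    {"x": 3.1,"y": 20,"z": 0.7,"twist": 0}
  ]
}}

```text
t: 6.2
eef_pos: [0.4997, -0.0419, 0.0964]
tcp_rot: [0.002, 0.761, 0.649, -0.0]
ft_force: [-1.5, -4.9, 6.9]
opening: 0.0558
```

```bash
python3 look.py 7 | tail -2
```

```text
6.2 [ 0.4996873  -0.04187282  0.09636437] [ 0.002  0.761  0.649 -0.   ] 0.05581989198916691 [-1.51 -4.9   6.85] [-0.86  0.48  0.16]
stage xy mm -33.03112887626063 30.719609527722756
```

View pics/w7.png

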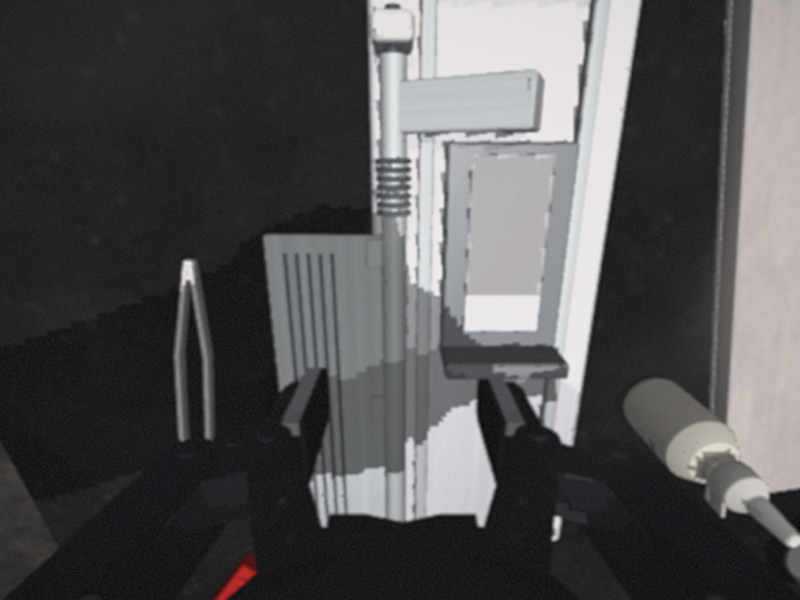

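The holder is now in contact and moving (about 9 mm so far). The nose is still well up. Continuing.

>>> {"name": "step_arm", "arguments": {
  "moves": [
    {"x": 0.5,"y": 3,"z": 0,"twist": 0},
    {"x": 0.9,"y": 6,"z": 0,"twist": 0},
    {"x": 1.4,"y": 9,"z": 0,"twist": 0},
    {"x": 1.9,"y": 12,"z": 0,"twist": 0},
    {"x": 2.4,"y": 15,"z": 0,"twist": 0},
    {"x": 2.8,"y": 18,"z": 0,"twist": 0},
    {"x": 3.3,"y": 21,"z": 0,"twist": 0},
    {"x": 3.8,"y": 24,"z": 0,"twist": 0},
    {"x": 4.2,"y": 27,"z": 0,"twist": 0},
    {"x": 4.7,"y": 30,"z": 0,"twist": 0},
    {"x": 4.7,"y": 30,"z": 0,"twist": 0}
  ]
}}

```text
t: 7.4
eef_pos: [0.5045, -0.0121, 0.0964]
tcp_rot: [0.002, 0.761, 0.649, -0.001]
ft_force: [-2.1, -4.8, 7.3]
opening: 0.0554
```

```bash
python3 look.py 8 | tail -2
```

```text
7.4 [ 0.50447097 -0.01211726  0.09636077] [ 0.002  0.761  0.649 -0.001] 0.05539260931078486 [-2.08 -4.76  7.26] [-1.02  0.5   0.16]
stage xy mm -2.893547930691246 30.668548321807883
```

View pics/w8.png

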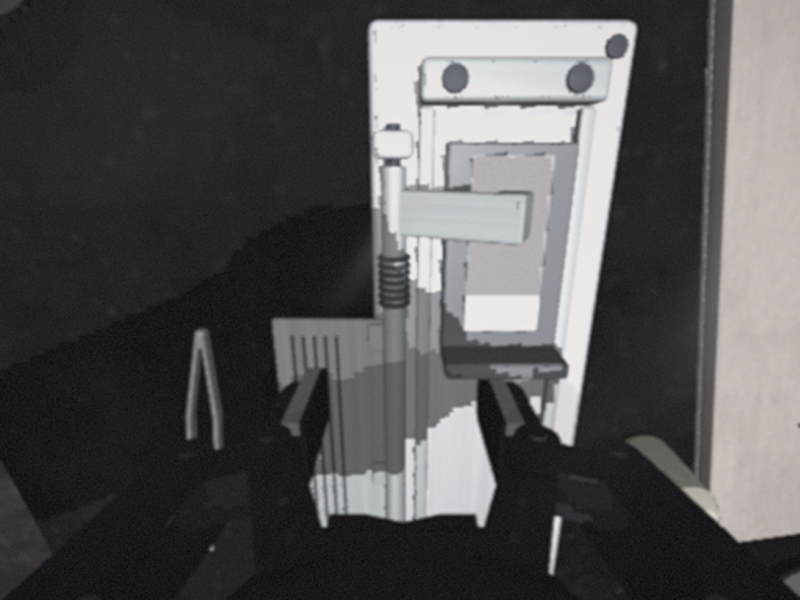

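View pics/s8.png

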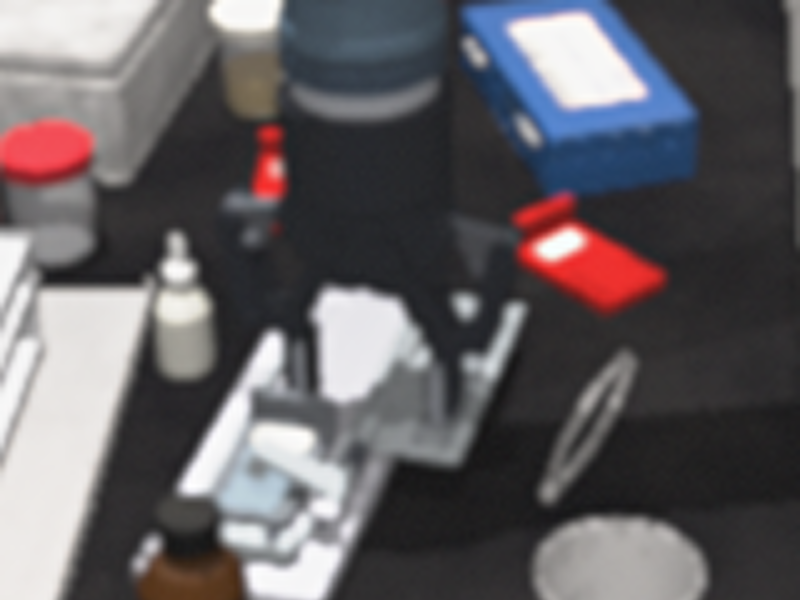

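```bash
python3 - <<'E' | tail -5
from meas import *
m2=pickle.load(open("m8.pkl","rb"));s=.64
for n,c,z in [("frontL",(450,143),.026),("frontR",(575,144),.026),("stop top L",(422,103),.031),("stop top R",(605,104),.031),("lip rear",(505,377),.041)]:
    print(n,f(ray(m2,c[0]*s-.18,c[1]*s-.18,z)))
E
```

```text
frontL (np.float64(83.3), np.float64(15.9))
frontR (np.float64(83.0), np.float64(-23.1))
stop top L (np.float64(94.0), np.float64(25.0))
stop top R (np.float64(93.8), np.float64(-28.4))
lip rear (np.float64(9.8), np.float64(-3.4))
```

The gap to the stop is about 10–11 mm. I'll push 9 mm, then creep while watching the force.

>>> {"name": "step_arm", "arguments": {
  "moves": [
    {"x": 0.5,"y": 3,"z": 0,"twist": 0},
    {"x": 0.9,"y": 6,"z": 0,"twist": 0},
    {"x": 1.4,"y": 9,"z": 0,"twist": 0},
    {"x": 1.4,"y": 9,"z": 0,"twist": 0}
  ]
}}

```text
t: 7.9
eef_pos: [0.5059, -0.0029, 0.0963]
tcp_rot: [0.002, 0.761, 0.649, -0.001]
ft_force: [-1.0, -5.2, 5.8]
opening: 0.0555
```

>>> {"name": "step_arm", "arguments": {
  "moves": [
    {"x": 0.2,"y": 1,"z": 0,"twist": 0},
    {"x": 0.2,"y": 1.5,"z": 0,"twist": 0},
    {"x": 0.2,"y": 1.5,"z": 0,"twist": 0}
  ]
}}

```text
t: 8.2
eef_pos: [0.5061, -0.0021, 0.0963]
tcp_rot: [0.002, 0.761, 0.649, -0.001]
ft_force: [-1.9, -5.4, 6.5]
opening: 0.0554
```

```bash
python3 look.py 9 | tail -2
```

```text
8.2 [ 0.50609896 -0.00211297  0.09632903] [ 0.002  0.761  0.649 -0.001] 0.0553870880903465 [-1.86 -5.39  6.49] [-1.16  0.52  0.12]
stage xy mm 7.242279438389986 30.63197776035132
```

View pics/w9.png

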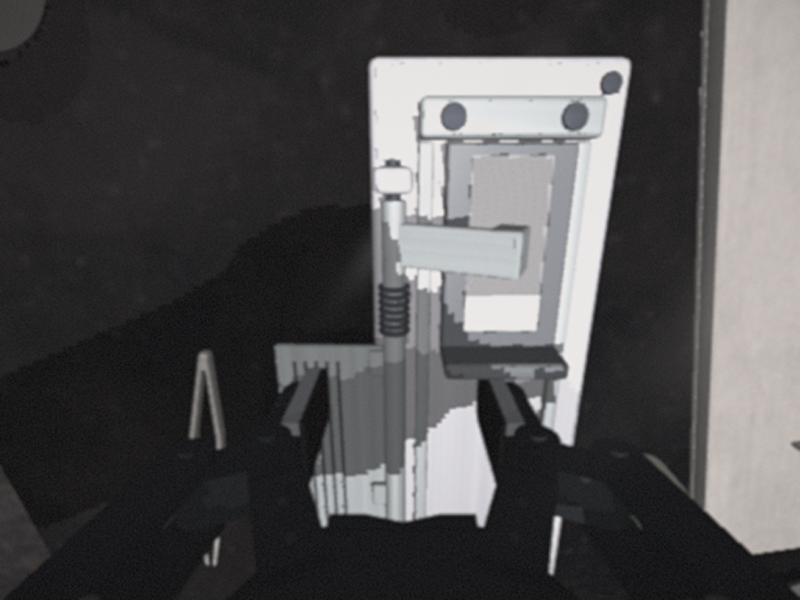

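Nearly home, with the front at row ≈142 and the stop at ≈138. I'll creep on.

>>> {"name": "step_arm", "arguments": {
  "moves": [
    {"x": 0.2,"y": 1,"z": 0,"twist": 0},
    {"x": 0.2,"y": 1,"z": 0,"twist": 0},
    {"x": 0.2,"y": 1,"z": 0,"twist": 0}
  ]
}}

```text
t: 8.6
eef_pos: [0.5063, -0.0014, 0.0963]
tcp_rot: [0.002, 0.761, 0.649, -0.001]
ft_force: [-1.1, -5.5, 7.0]
opening: 0.0554
```

>>> {"name": "step_arm", "arguments": {
  "moves": [
    {"x": 0.2,"y": 1,"z": 0,"twist": 0},
    {"x": 0.2,"y": 1,"z": 0,"twist": 0},
    {"x": 0.2,"y": 1,"z": 0,"twist": 0}
  ]
}}

```text
t: 8.9
eef_pos: [0.5063, -0.0012, 0.0963]
tcp_rot: [0.003, 0.761, 0.648, -0.002]
ft_force: [-2.2, -6.8, 8.7]
opening: 0.0556
```

>>> {"name": "step_arm", "arguments": {
  "moves": [
    {"x": 0.2,"y": 1,"z": 0,"twist": 0},
    {"x": 0.2,"y": 1,"z": 0,"twist": 0},
    {"x": 0.2,"y": 1,"z": 0,"twist": 0}
  ]
}}

```text
t: 9.2
eef_pos: [0.5063, -0.0011, 0.0963]
tcp_rot: [0.003, 0.762, 0.648, -0.002]
ft_force: [-2.1, -8.7, 8.9]
opening: 0.0552
```

```bash
python3 look.py 10 | tail -2
```

```text
9.2 [ 0.50628984 -0.0011117   0.09633262] [ 0.003  0.762  0.648 -0.002] 0.055196647120459255 [-2.11 -8.67  8.91] [-1.83  0.64  0.06]
stage xy mm 8.261102194571368 30.600720300969034
```

View pics/w10.png

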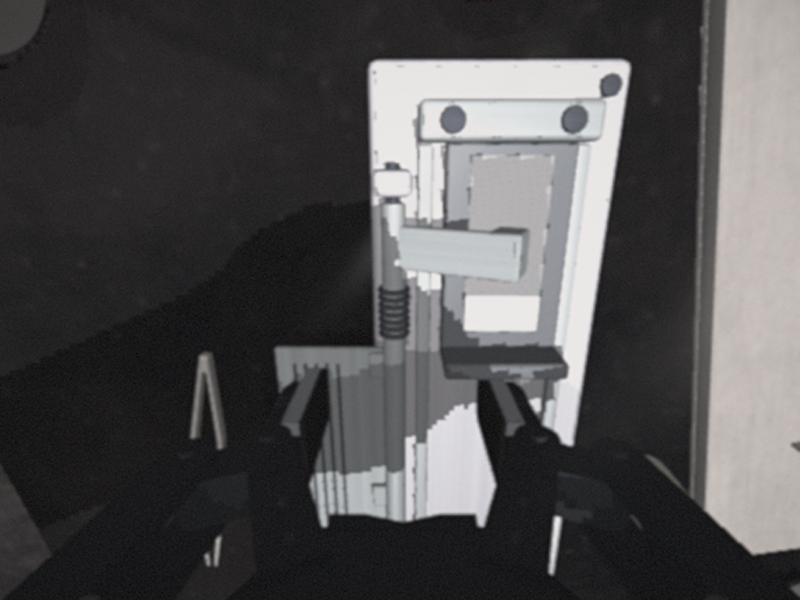

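The holder is home: tool x is 8.3, so the finger face is at 19.3 mm, and it has stalled with rising force. The nose is still high. I'll back off from the lip with the tail still pressed, then rise.

>>> {"name": "step_arm", "arguments": {
  "moves": [
    {"x": -0.5,"y": -3,"z": 0,"twist": 0},
    {"x": -0.9,"y": -6,"z": 0,"twist": 0},
    {"x": -1.4,"y": -9,"z": 0,"twist": 0},
    {"x": -1.9,"y": -12,"z": 0,"twist": 0},
    {"x": -1.9,"y": -12,"z": 0,"twist": 0},
    {"x": -1.9,"y": -12,"z": 3,"twist": 0},
    {"x": -1.9,"y": -12,"z": 6,"twist": 0},
    {"x": -1.9,"y": -12,"z": 9,"twist": 0},
    {"x": -1.9,"y": -12,"z": 12,"twist": 0},
    {"x": -1.9,"y": -12,"z": 16,"twist": 0},
    {"x": -1.9,"y": -12,"z": 22,"twist": 0},
    {"x": -1.9,"y": -12,"z": 35,"twist": 0},
    {"x": -1.9,"y": -12,"z": 65,"twist": 0},
    {"x": -1.9,"y": -12,"z": 105,"twist": 0},
    {"x": -1.9,"y": -22,"z": 145,"twist": 0},
    {"x": -1.9,"y": -42,"z": 165,"twist": 0},
    {"x": -1.9,"y": -52,"z": 165,"twist": 0},
    {"x": -1.9,"y": -52,"z": 165,"twist": 0}
  ]
}}

```text
t: 11.1
eef_pos: [0.5033, -0.0496, 0.2612]
tcp_rot: [0.001, 0.762, 0.648, -0.0]
ft_force: [-0.1, -0.6, -0.3]
opening: 0.0552
```

```bash
python3 look.py 11 | tail -2
```

```text
11.1 [ 0.50331208 -0.04960737  0.26115505] [ 0.001  0.762  0.648 -0.   ] 0.05522681117036328 [-0.08 -0.64 -0.29] [0.01 0.02 0.06]
stage xy mm -40.100407683121155 25.925061473846743
```

View pics/w11.png

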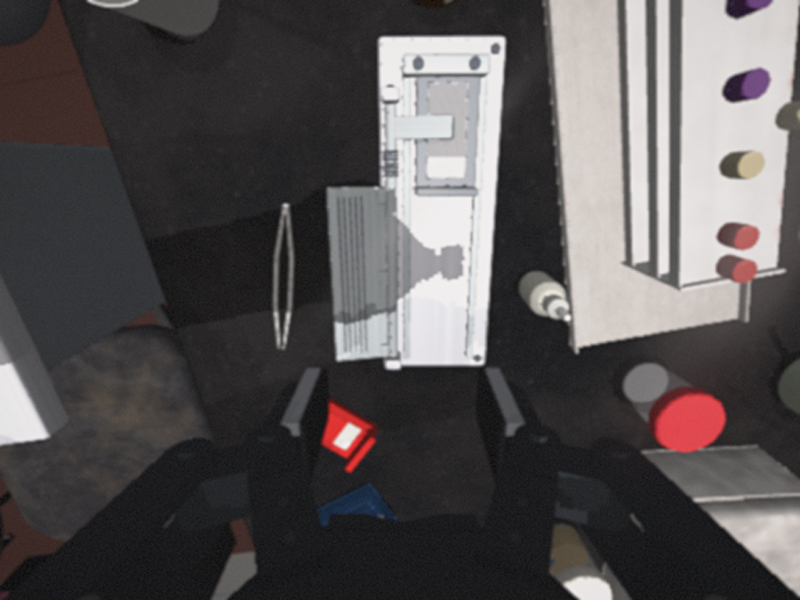

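View pics/s11.png

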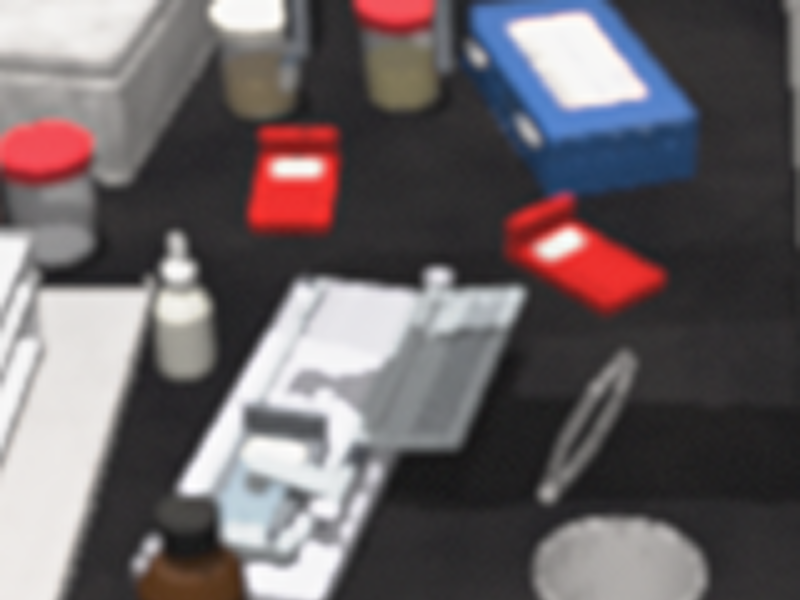

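```bash
python3 - <<'E' | tail -5
from meas import *
m2=pickle.load(open("m11.pkl","rb"));s=.64
for n,c,z in [("front",(447,77),.026),("stop",(447,75),.031),("lip rear top L",(416,194),.041),("lip R",(477,194),.041)]:
    print(n,f(ray(m2,c[0]*s-.18,c[1]*s-.18,z)))
from plant import hand_in
print(hand_in())
E
```

```text
stop (np.float64(93.7), np.float64(-3.0))
lip rear top L (np.float64(20.5), np.float64(16.6))
lip R (np.float64(20.4), np.float64(-24.4))
the job is handed in; nothing more can be done
None
```

The holder is home against the end stop with the clip clamped on it, and I have handed the job in. No verdict was reported.

**What I did:** One fingertip pressed the tail down to its hard stop (12.6 N), then I eased off slightly to hold it open at about 6–9 N. The other fingertip pushed the holder about 50 mm along the channel under the raised nose. It stopped moving against the end stop with the force rising and the finger face at about x = 19.3 mm. I backed off with the tail still pressed, let the tail up and rose clear.

**Last checks:**
- **Holder position:** the lip's rear measured x ≈ 20.4 mm against 19 mm expected, within camera error. The front touches the stop. The holder lies straight and flat; its y is about -1 mm after a correction of +2.8 mm to my stage frame, found from the hinge pin.
- **Clip:** the nose rests on the holder and the tail is part-way up, but I judged the clip angle by eye and did not measure it.
- **Robot:** the wrist force was back to about zero, so nothing is touching.
- **Bystanders:** those in view look unmoved in the pictures.

**Disagreements:** My first stage y estimate was off by about 2.8 mm, and I allowed for that before pressing. One move call was refused because its rows lacked keys; nothing moved, so I repeated it in full.

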